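# Hang the patterns on the balance bar

## Task

One small pattern already hangs from the left arm of the pivoting bar. Keep hanging alternately so the bar stays balanced: first the large pattern on the right arm, then the other small one, with a hanger, on the free place of the left arm, each with its hook wire dropped fully into the notch of that arm's slotted strip and let go. Find the notches gently by feel, never let the bar tip so far that it nears its stops, and leave the other things on the bench alone.

Things in the scene. Friction and masses are not known exactly. Their poses are not given: they have to be found in the camera images.
- large_grip (a point): Centre of the large pattern's upright wooden grip tab, 172 mm above the table as it stands; tab 26 mm along x (grip these sides, closing along x, clear of bar neighbours), 16 along y, 46 high, z up. Blue stepped turned pattern, round foot 68 mm across, 55 mm high, 400 g +-10 %, with a wire hanger on top.
- large_hook (a point): Underside of the large pattern's level hook wire (8 mm round, along x), 31 mm below the tab's centre; same axes. Hook = upside-down U, mouth down: spine at x = -30 mm runs down to the pattern; tip at x = +24 reaches 14 mm below this point. Pattern body centred under the tab, its top 86 mm below this point. Seated in the V, it is level with the bar's top face.
- small_grip (a point): Centre of the small pattern's upright wooden grip tab, 159 mm above the table as it stands; tab 26 mm along x (grip these sides, closing along x, clear of bar neighbours), 16 along y, 46 high, z up. Blue stepped turned pattern, round foot 48 mm across, 42 mm high, 200 g +-10 %, with a wire hanger on top.
- small_hook (a point): Underside of the small pattern's level hook wire (8 mm round, along x), 31 mm below the tab's centre; same axes. Hook = upside-down U, mouth down: spine at x = -30 mm runs down to the pattern; tip at x = +24 reaches 14 mm below this point. Pattern body centred under the tab, its top 86 mm below this point. Seated in the V, it is level with the bar's top face.
- bar_mid (a point): Middle of the top face of the pivoting steel bar, 10 mm above its pivot. Bar 400 mm along y (+y left arm), 20 wide in x, 20 high; x = pivot axis, pointing away from the robot; tilts with the bar. On each arm lies a 10 mm thick strip, as wide as the bar, with one V notch, 13 mm wide (y) at its top, 5.5 at this face. Hooks go on from the near side, spine at -x, tip passed over the bar.
- left_start (a point): Set-down point on top of the left strip, at bar y = +55 mm, short of its notch (axes as bar_mid): set the hook here lightly, slide outwards till it drops in. The strip was trimmed along the bar and locked: its notch middle is at bar y = +67 to +103 mm, unmeasured: feel for it. Strip reaches 58 mm from it towards the pivot, 38 outwards. Arm yields 2.3 mm per N pushed down.
- right_start (a point): Set-down point on top of the right strip, at bar y = -94 mm, short of its notch (axes as bar_mid): set the hook here lightly, slide outwards till it drops in. The strip was trimmed along the bar and locked: its notch middle is at bar y = -107 to -143 mm, unmeasured: feel for it. Strip reaches 58 mm from it towards the pivot, 38 outwards. Arm yields 5 mm per N pushed down.
- bar (a joint): Tilt of the bar, rad, 0 level, + = left arm down. Centring spring 3.2 N m/rad. About +0.10 at the start, -0.05 with the large pattern also on, within 0.06 with all three. Stops at +-0.165; must not pass +-0.145. Push of a pattern on bar or strips must stay under 25 N. Pivot 220 mm above the table, post 40 mm wide behind it.
- first_grip (a point): Middle of the grip tab of the small pattern already hung on the left arm, 165 mm from the pivot, same shape and size as the other small one (48 mm across, tab 26 x 16 x 46 mm); it swings freely and stays there.
- spare: Bystander, to be left alone: blue stepped pattern like the small one but with no hanger, 48 mm across, 42 mm high; not needed. Origin on its underside.
- chisel: Bystander, to be left alone: wood-handled chisel lying flat, 165 mm long. Origin on its underside.
- jar: Bystander, to be left alone: lidded jar, 64 mm across, 90 mm high. Origin on its underside.
- brush: Bystander, to be left alone: hand brush lying flat. Origin on its underside.
- runner: Bystander, to be left alone: aluminium runner stick lying flat, 160 mm long. Origin on its underside.
- cup: Bystander, to be left alone: white cup, 68 mm across, 70 mm high. Origin on its underside.
- block: Bystander, to be left alone: plaster block 60 x 45 x 30 mm. Origin on its underside.
Not all that is in view belongs to the job. What is shaped like the part that bears large_grip but green is not meant.

How it is judged:
On the way, in this order (a step that is already met when the one before it is completed fails the run):
1. the large pattern hangs in the right-hand notch, let go, while the small one is still off the bar (z of large_hook in the frame of bar_mid between -0.005 and 0.005 m and y of large_hook in the frame of bar_mid between -0.15 and -0.1 m and x of large_hook in the frame of bar_mid between -0.02 and 0.02 m and angle between large_hook's own z axis and vertical below 0.25 rad and contact force between the fingers and large below 0.1 N and height (world z) of small_hook below 0.18 m), for 0.3 s.
2. the small pattern hangs in the left-hand notch, let go (z of small_hook in the frame of bar_mid between -0.005 and 0.005 m and y of small_hook in the frame of bar_mid between 0.06 and 0.11 m and x of small_hook in the frame of bar_mid between -0.02 and 0.02 m and angle between small_hook's own z axis and vertical below 0.25 rad and contact force between the fingers and small below 0.1 N), for 0.2 s.
At the end, for the whole second after the job is handed in: Both hang let go, at rest (40 mm/s, bar 0.1 rad/s), plumb to 0.25 rad: large in the right notch (100-150 mm from the pivot), small in the left (60-110 mm), hook underside within 5 mm of the bar's top face and 20 mm of its centre line; bar within 0.06 rad of level (all of step 2 and z of large_hook in the frame of bar_mid between -0.005 and 0.005 m and y of large_hook in the frame of bar_mid between -0.15 and -0.1 m and x of large_hook in the frame of bar_mid between -0.02 and 0.02 m and angle between large_hook's own z axis and vertical below 0.25 rad and contact force between the fingers and large below 0.1 N and value of joint bar between -0.06 and 0.06 rad and velocity of joint bar between -0.1 and 0.1 rad/s and linear speed of each of large, small below 0.04 m/s); the robot touches nothing.
It fails at once if the bar tips more than 0.145 rad, nearly onto a stop (value of joint bar above 0.145 rad or value of joint bar below -0.145 rad).
It fails at once if a pattern is pressed against the bar or its strips with more than 25 N (contact force between any of large, small and bar above 25 N).
It fails at once if a bystander is moved by more than 30 mm (distance of any of spare, chisel, jar, brush, runner, cup, block from where it was at the start of the episode above 0.03 m).
It also fails if it takes over 72 s, if anything falls off the work surface, if the arm or the gripper's body presses on something with over 40 N, if the wrist force passes 120 N, or if a joint passes its speed limit or range.

## Robot

A 7-joint arm with a two-finger parallel gripper is mounted at the origin on the work surface. World frame = base frame: x ahead of the robot, y to its left, z up, the work surface at z = 0. Lengths are in m, angles in rad, forces in N, time in s.
With the tool pointing down it reaches from about 0.4 to 0.85 m from the base axis. Payload 10.4 kg.
Tool frame: the origin (TCP) lies at the centre of the arm's flange, where the gripper is bolted on; the fingertips stand 173 mm ahead of it and the grasp point (between the pads) lies 155 mm ahead of it; z points along the fingers, y is the line along which they close (so a half turn about z gives the same grasp; the last joint's range is limited). The gripper opens to 85 mm and grips with 20 to 120 N. Pads are 22 mm wide; open, the fingers measure 114 mm over their backs; the gripper's body (76 mm by 85 mm) begins 54 mm behind the grasp point. The pads swing forward as they close: fully open they stand 13 mm farther back than shut.
Start: joints at [-1.353, 0.332, -0.065, 1.46, 0.022, 1.35, -0.088], TCP at [0.149, 0.607, 0.405] pointing down, gripper open.
Joint ranges: [-2.6, 2.6], [-0.5, 2.12], [-1.47, 1.34], [0.16, 2.42], [-1.27, 4.41], [0.06, 2.06], [-2.6, 2.6]. Speed limits (rad/s): [2.22, 2.22, 2.79, 2.79, 3.14, 3.14, 3.14].

## Interface

Orientations are given as a unit quaternion [x, y, z, w].
In Python, from workcell import manip, viewer, finder gives the robot as it stands.
- The arm moves only by the tool arm_command, never from a script. Its argument "plan" is a list of rows, each an object with "dp": the shift along the tool's x, y, z in mm, a list of three; "spin": the turn about the tool's z in rad. A call has 1 to 5 rows; each row shifts and turns the commanded pose from where the row before left it, along the tool's axes as they then stand; what a row does not reach is not made up. A row lasts 1/10 s, in which the tool goes at most 50 mm and 8.59 degrees, less where a joint would pass 70% of its speed; a pose out of reach is approached as far as the arm can. A call is refused whole if a number of a shift passes 50 or a number of a turn 0.15, either way. A call with a gripper value outside its range is refused whole. "grip" is the closure, from -1 (fully open) to 1 (shut), set as the call begins (left out, the last holds). The fingers move at their own pace and stop on an object; "newtons" is the grip in N (left out, the last holds). Time passes only in rows, so rows that do not move let the fingers close. It gives the time, the measured TCP pose, the force, the opening and the grip force at its end, in the units of the state.
- manip.get_obs(): the state, without advancing time (a new reading comes with each control period).
- viewer.camera(name): name is "scene" or "top" or "wrist"; returns the picture (384x512x3 uint8, blue, green, red); there is no depth.
- viewer.camera_params(name): a dict with "vertical_fov" (degrees; the focal length in pixels is half the picture's height over the tangent of half this angle, whatever the lens; pixels are square), "cx", "cy" (the principal point, pixels), "k1" (the pictures are not rectified: a ray, as slopes to the right and down, at radius r is drawn at 1 + k1 r^2 times it, then the intrinsics apply), "R" (3x3) and "t" (3): a world point X has camera coordinates R X + t; the wrist camera has in their place "T_tool_cam" (4x4, takes a point from camera to tool coordinates, whose origin is the TCP and whose axes are the flange's). Camera axes: x right, y down, z forward; pixel columns grow to the right and rows downward; lengths in m; the calibration is good to about 2 mm. A picture is of the moment at which its call begins: read the wrist's pose just before it. camera_params takes no time and is no camera call.
- manip.hand_in(): hands the job in; it is judged then, once.
Trained networks look in the newest picture that a camera, given by its name, has taken for a name from the list of things; names that differ only in an ending like _2 or _b are one class to them, and where a whole thing is asked for, a point or a joint stands for the part that bears it (a point fixed in the world has none). Each returns a list of dicts, best first, with "score" (0 to 1); they miss things now and then, are a little off and sometimes report something else, mostly with a low value. They report only what shows in the picture. A call takes as long as a camera call. They do not tell look-alikes from the thing itself.
- finder.find_in(camera, thing): "position" ([x, y, z] in m, in world coordinates, good to about 4 mm: the middle of the surface that is visible of it).
The state is a dict: "clock": time; "joint_pos": joint angles; "joint_velocities": joint speeds; "tau": joint torques, N m; "position": TCP position; "ee_rot": TCP orientation; "ft_force": force on the tool from outside, world axes, zero at the start; "torque": the same for the moment, N m; "grip_width": opening from 0.0 (shut) to 1.0 (fully open); "grasp_force": force on a finger pad.
Only numpy, scipy, OpenCV 4.12 (cv2) and the standard library are available. Lean on these libraries where they do the work, as an engineer would, in place of code of your own. Each camera call takes 0.05 s, during which the arm holds its last target. There are 200 camera calls.

## Working session

There is one attempt and no reset: what is moved stays moved. The work goes in short steps, Python scripts to look and compute and a tool call to move; the robot and the scene stay as the last step left them, time stands still between calls to the robot, and variables do not carry over. Pictures are saved under pics/ and viewed, at most 10 in all, crops included, and the job is handed in when it is done.

Besides the shell and the picture viewer there is one more tool, called after ">>>" as name(argument=value, ...) on one line, values as JSON. arm_command: Moves the arm, as the interface text tells. Its arguments: {"type":"object","properties":{"plan":{"type":"array","items":{"type":"object","properties":{"dp":{"type":"array","items":{"type":"number"}},"spin":{"type":"number"}}}},"grip":{"type":"number"},"newtons":{"type":"number"}},"required":["plan"]}

```bash
ls; mkdir -p pics
cat > h.py <<'E'
import numpy as np, cv2
from workcell import manip, viewer, finder
from scipy.spatial.transform import Rotation as Rn
def cam(name):
    o=manip.get_obs(); im=viewer.camera(name); p=viewer.camera_params(name)
    if 'R' in p: R=np.array(p['R']);t=np.array(p['t'])
    else:
        T=np.eye(4);T[:3,:3]=Rn.from_quat(o['ee_rot']).as_matrix();T[:3,3]=o['position']
        C=np.linalg.inv(T@np.array(p['T_tool_cam']));R=C[:3,:3];t=C[:3,3]
    f=im.shape[0]/2/np.tan(np.radians(p['vertical_fov'])/2)
    return im,dict(R=R,t=t,f=f,cx=p['cx'],cy=p['cy'],k=p['k1'])
def proj(c,X):
    q=c['R']@np.array(X)+c['t'];s=q[:2]/q[2];s=s*(1+c['k']*(s@s));return s*c['f']+[c['cx'],c['cy']]
def ray(c,u,v):
    d=np.array([(u-c['cx'])/c['f'],(v-c['cy'])/c['f']]);s=d.copy()
    for _ in range(20): s=d/(1+c['k']*(s@s))
    return -c['R'].T@c['t'], c['R'].T@np.array([s[0],s[1],1])
def atz(c,u,v,z):
    o,d=ray(c,u,v);return o+d*(z-o[2])/d[2]
E
python3 - <<'E'
from h import *
o=manip.get_obs();print({k:np.round(v,3).tolist() for k,v in o.items()})
print(Rn.from_quat(o['ee_rot']).as_matrix().round(3))
for n in ['scene','top']:
    im,c=cam(n);cv2.imwrite(f'pics/{n}0.png',im)
    print(n,'campos',(-c['R'].T@c['t']).round(3))
    for th in ['large_grip','small_grip','bar_mid','left_start','right_start','first_grip','large_hook','small_hook']:
        r=finder.find_in(n,th)
        print(th,[(round(x['score'],2),np.round(x['position'],3).tolist(),proj(c,x['position']).round().tolist()) for x in r[:4]])
print(manip.get_obs()['clock'])
E
```

```text
pics
{'clock': 0.0, 'joint_pos': [-1.353, 0.333, -0.065, 1.461, 0.022, 1.35, -0.088], 'joint_velocities': [-0.0, -0.001, 0.0, -0.0, -0.001, 0.001, 0.002], 'tau': [-0.0, -62.543, 0.049, -39.161, 0.016, 0.01, -0.0], 'position': [0.149, 0.607, 0.404], 'ee_rot': [0.12, 0.993, -0.001, -0.0], 'ft_force': [-0.542, -0.178, -0.092], 'torque': [-0.021, 0.03, -0.027], 'grasp_force': 0.0, 'grip_width': 1.001}
[[-0.971  0.238 -0.   ]
 [ 0.238  0.971 -0.001]
 [-0.    -0.001 -1.   ]]
scene campos [1.431 0.41  0.873]
large_grip [(0.81, [0.45, -0.254, 0.041], [208.0, 185.0]), (0.69, [0.334, -0.27, 0.052], [218.0, 167.0]), (0.61, [0.356, -0.176, 0.07], [236.0, 171.0]), (0.24, [0.658, 0.056, 0.227], [258.0, 196.0])]
small_grip [(0.7, [0.426, 0.218, 0.038], [328.0, 213.0])]
bar_mid [(0.96, [0.654, 0.055, 0.228], [258.0, 194.0])]
left_start [(0.66, [0.659, 0.055, 0.227], [258.0, 196.0])]
right_start [(0.76, [0.666, 0.056, 0.224], [257.0, 198.0])]
first_grip []
large_hook [(0.8, [0.333, -0.278, 0.058], [217.0, 165.0]), (0.72, [0.454, -0.252, 0.041], [208.0, 186.0]), (0.65, [0.36, -0.17, 0.067], [237.0, 17
[... 158 characters left out ...]
[(0.96, [0.326, -0.275, 0.047], [352.0, 285.0]), (0.95, [0.435, -0.255, 0.047], [343.0, 244.0]), (0.8, [0.351, -0.167, 0.038], [312.0, 276.0])]
small_grip [(0.78, [0.41, 0.217, 0.044], [170.0, 256.0])]
bar_mid [(0.94, [0.642, 0.002, 0.233], [246.0, 153.0])]
left_start [(0.65, [0.648, 0.006, 0.231], [245.0, 151.0])]
right_start [(0.55, [0.644, 0.004, 0.233], [246.0, 152.0]), (0.43, [0.414, 0.213, 0.044], [172.0, 255.0])]
first_grip [(0.7, [0.646, 0.133, 0.163], [195.0, 160.0])]
large_hook [(0.83, [0.439, -0.255, 0.047], [343.0, 243.0]), (0.79, [0.355, -0.166, 0.039], [311.0, 275.0]), (0.77, [0.332, -0.272, 0.047], [351.0, 283.0])]
small_hook [(0.79, [0.411, 0.217, 0.044], [170.0, 256.0])]
0.9
```

```bash
python3 -c "
import cv2
a=cv2.imread('pics/scene0.png');b=cv2.imread('pics/top0.png')
a=cv2.resize(a[110:260,120:400],None,fx=2.8,fy=2.8,interpolation=2);b=cv2.resize(b[110:330,110:400],None,fx=2.7,fy=2.7,interpolation=2)
cv2.imwrite('pics/sceneA.png',a);cv2.imwrite('pics/topA.png',b)"
```

```text
(no output)
```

View pics/sceneA.png

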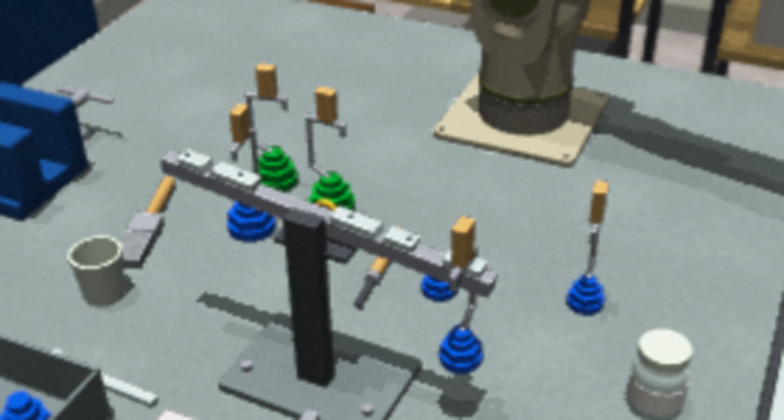

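View pics/topA.png

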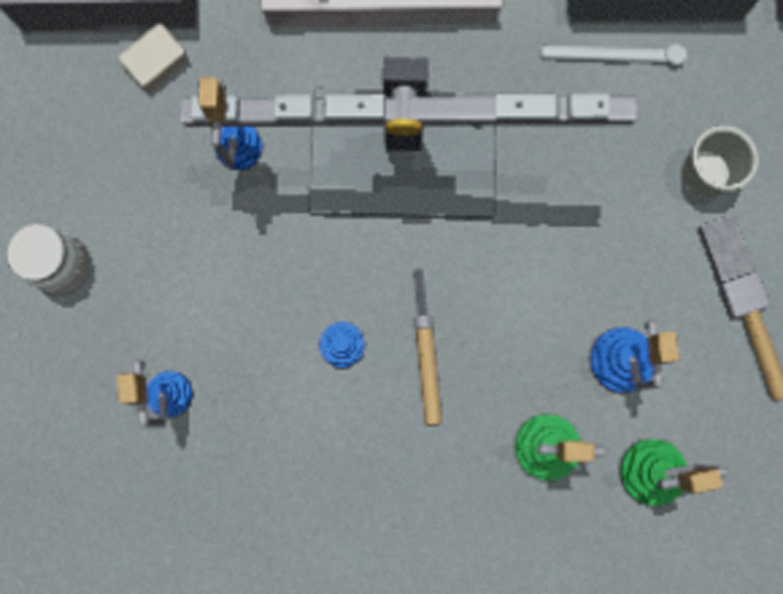

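Scene crop: the blue pattern with a hanger behind the right arm is at crop (250,215), the two green ones at (277,168) and (332,190), the hung small one at (460,345), the free small one at (585,290). Top crop: the large one is at (625,360).

Candidates for the large pattern (full top image): blue (341,243), green (313,275) and green (352,284). I choose blue. For the small one: hanger pattern (170,255), spare without hanger (237,238), already hung (197,163). I choose (170,255). The notches show as gaps near crop (319,107) and (562,107).

>>> arm_command(plan=[{"dp": [0,0,-10],"spin": 0.148},{"dp": [0,0,-10],"spin": 0.148},{"dp": [0,0,-10],"spin": 0.148},{"dp": [0,0,-10],"spin": 0.148},{"dp": [0,0,0],"spin": 0.148}], grip=-1, newtons=40)

```text
clock: 1.4
position: [0.1491, 0.6071, 0.4464]
ee_rot: [0.474, 0.881, 0.001, -0.0]
ft_force: [-0.6, -0.3, -0.0]
grip_width: 1.0
grasp_force: 0.0
```

>>> arm_command(plan=[{"dp": [0,0,0],"spin": 0.148},{"dp": [0,0,0],"spin": 0.148},{"dp": [0,0,0],"spin": 0.148},{"dp": [0,0,0],"spin": 0.146},{"dp": [-40,40,0],"spin": 0}])

```text
clock: 1.9
position: [0.1789, 0.5745, 0.4435]
ee_rot: [0.706, 0.708, -0.001, -0.001]
ft_force: [0.2, 0.3, -0.4]
grip_width: 1.0
grasp_force: 0.0
```

>>> arm_command(plan=[{"dp": [-45,45,0],"spin": 0},{"dp": [-45,45,0],"spin": 0},{"dp": [-45,45,0],"spin": 0},{"dp": [-45,45,0],"spin": 0},{"dp": [-45,45,0],"spin": 0}])

```text
clock: 2.4
position: [0.3623, 0.3931, 0.445]
ee_rot: [0.707, 0.707, 0.0, -0.0]
ft_force: [1.0, 0.6, -1.2]
grip_width: 0.999
grasp_force: 0.0
```

>>> arm_command(plan=[{"dp": [-50,10,0]},{"dp": [-50,10,0]},{"dp": [-50,5,0]},{"dp": [-50,0,0]},{"dp": [-50,0,0]}])

```text
invalid input at $.plan[0]: expected keys dp, spin
```

>>> arm_command(plan=[{"dp": [-50,0,0]},{"dp": [-50,0,0]},{"dp": [-50,0,0]},{"dp": [-50,0,0]},{"dp": [-50,0,0]}])

```text
invalid input at $.plan[0]: expected keys dp, spin
```

Run:
```python
from h import *
o=manip.get_obs();print(o['position'],o['joint_pos'],viewer.camera_params('wrist'))
```

```text
[0.36227103 0.39306982 0.44501987] [-1.17540359  0.10607273  0.28708544  1.65434083 -0.03087017  1.38481156
 -0.88403265] {'vertical_fov': 59.46990441669964, 'cx': 255.2940089323669, 'cy': 191.85757618310316, 'k1': 0.008669252912622456, 'T_tool_cam': array([[-5.29145087e-04, -9.52519208e-01, -3.04478043e-01,
         7.62333575e-02],
       [ 9.99999206e-01, -8.52153092e-04,  9.27973388e-04,
         1.08106054e-03],
       [-1.14337438e-03, -3.04477310e-01,  9.52518903e-01,
         3.06095118e-02],
       [ 0.00000000e+00,  0.00000000e+00,  0.00000000e+00,
         1.00000000e+00]])}
```

>>> arm_command(plan=[{"dp": [-50,10,0],"spin": 0},{"dp": [-50,10,0],"spin": 0},{"dp": [-50,10,0],"spin": 0},{"dp": [-50,10,0],"spin": 0},{"dp": [-50,10,0],"spin": 0}])

```text
clock: 2.9
position: [0.4102, 0.1475, 0.4449]
ee_rot: [0.707, 0.707, 0.0, -0.0]
ft_force: [0.4, -0.2, -0.0]
grip_width: 1.0
grasp_force: 0.0
```

>>> arm_command(plan=[{"dp": [-50,5,0],"spin": 0},{"dp": [-50,0,0],"spin": 0},{"dp": [-50,0,0],"spin": 0},{"dp": [-50,0,0],"spin": 0},{"dp": [-50,0,0],"spin": 0}])

```text
clock: 3.4
position: [0.4146, -0.1024, 0.4448]
ee_rot: [0.707, 0.707, 0.001, -0.0]
ft_force: [1.9, 0.2, 0.4]
grip_width: 0.997
grasp_force: 0.0
```

>>> arm_command(plan=[{"dp": [-45,5,0],"spin": 0},{"dp": [-45,5,0],"spin": 0},{"dp": [0,0,0],"spin": 0}])

```text
clock: 3.7
position: [0.424, -0.1963, 0.4452]
ee_rot: [0.71, 0.704, 0.0, 0.001]
ft_force: [-0.4, -0.2, -1.0]
grip_width: 1.003
grasp_force: 0.0
```

Run:
```python
from h import *
o=manip.get_obs();print(o['position'],o['joint_pos'].round(2))
im,c=cam('wrist');cv2.imwrite('pics/w1.png',im)
for th in ['large_grip','large_hook']:
    r=finder.find_in('wrist',th)
    print(th,[(round(x['score'],2),np.round(x['position'],3).tolist(),proj(c,x['position']).round().tolist()) for x in r[:4]])
# grid reference
for X in [(0.42,-0.25,.195),(0.45,-.25,.195),(.42,-.27,.195)]: print(X,proj(c,X).round())
```

```text
[ 0.42399516 -0.19633498  0.44520013] [-0.77 -0.18  1.02  1.84  0.16  1.4   0.2 ]
large_grip [(0.88, [0.357, -0.173, 0.058], [190.0, 138.0]), (0.88, [0.327, -0.276, 0.044], [172.0, 222.0]), (0.58, [0.438, -0.25, 0.056], [267.0, 204.0])]
large_hook [(0.72, [0.439, -0.253, 0.06], [267.0, 208.0]), (0.58, [0.328, -0.273, 0.044], [174.0, 220.0]), (0.57, [0.358, -0.171, 0.058], [190.0, 136.0])]
(0.42, -0.25, 0.195) [248. 269.]
(0.45, -0.25, 0.195) [289. 268.]
(0.42, -0.27, 0.195) [249. 292.]
```

View pics/w1.png

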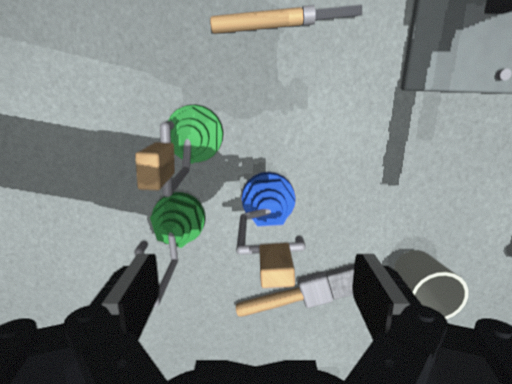

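Run:
```python
import cv2
a=cv2.imread('pics/w1.png')[175:310,220:330]
cv2.imwrite('pics/w1c.png',cv2.resize(a,None,fx=4.4,fy=4.4,interpolation=cv2.INTER_CUBIC))
```

```text
(no output)
```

View pics/w1c.png

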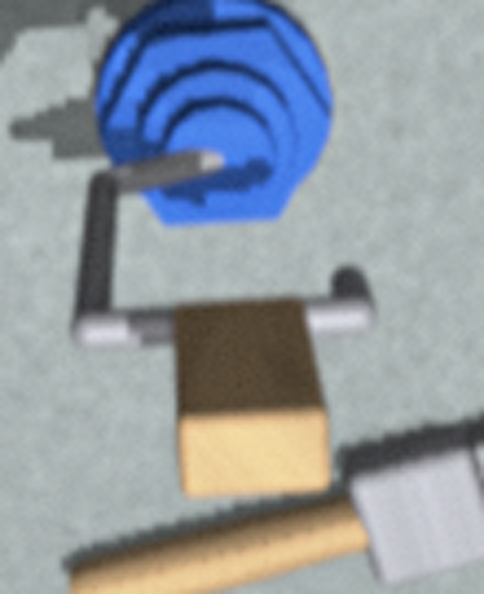

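Crop confirms the blue large pattern; the tab's top face has corners at crop (181,420), (327,407), (329,485) and (187,496).

Run:
```python
from h import *
o=manip.get_obs();print(o['position'],o['ee_rot'].round(3) if hasattr(o['ee_rot'],'round') else o['ee_rot'])
im,c=cam('wrist')
P=[atz(c,220+x/4.4,175+y/4.4,.195) for x,y in [(181,420),(327,407),(329,485),(187,496)]]
P=np.array(P);print(P.round(4),P.mean(0).round(4))
e=(P[1]-P[0]+P[2]-P[3])/2;print(np.hypot(*e[:2]),np.degrees(np.arctan2(e[1],e[0])))
w=[atz(c,220+x/4.4,175+y/4.4,.145) for x,y in [(80,328),(370,312)]];e=w[1]-w[0];print(w,np.degrees(np.arctan2(e[1],e[0])),np.hypot(*e[:2]))
R=Rn.from_quat(o['ee_rot']).as_matrix();print(R.round(3))
```

```text
[ 0.42522607 -0.18959316  0.44463226] [ 0.707  0.707  0.    -0.   ]
[[ 0.4308 -0.2442  0.195 ]
 [ 0.4552 -0.2418  0.195 ]
 [ 0.4561 -0.2568  0.195 ]
 [ 0.4319 -0.259   0.195 ]] [ 0.4435 -0.2505  0.195 ]
0.024421858725230512 5.399089868716726
[array([ 0.41131607, -0.25303459,  0.145     ]), array([ 0.46973095, -0.24950516,  0.145     ])] 3.4576173103779233 0.05852141088460441
[[-0.  1. -0.]
 [ 1.  0.  0.]
 [ 0. -0. -1.]]
```

```bash
cat >> h.py <<'E'
def tabtop(im,c,u,v,z,r=35):
    """min-area rect of bright wood face near pixel, back-projected to z"""
    hsv=cv2.cvtColor(im,cv2.COLOR_BGR2HSV)
    m=((hsv[...,0]>8)&(hsv[...,0]<25)&(hsv[...,1]>80)&(hsv[...,2]>175)).astype('uint8')
    n,l,s,ce=cv2.connectedComponentsWithStats(m)
    out=[]
    for i in range(1,n):
        if s[i,4]>60 and np.hypot(*(ce[i]-[u,v]))<r:
            q=np.argwhere(l==i)[:,::-1].astype('float32')
            P=np.array([atz(c,*p,z)[:2] for p in q])
            (cx,cy),(w,h),a=cv2.minAreaRect((P*1000).astype('float32'))
            out.append((s[i,4],ce[i].round(1).tolist(),[round(cx,1),round(cy,1)],[round(w,1),round(h,1)],round(a,1)))
    return out
E
python3 - <<'E'
from h import *
o=manip.get_obs();print(o['position'],o['ee_rot'].round(3))
im,c=cam('wrist');cv2.imwrite('pics/w2.png',im)
u=proj(c,(.443,-.253,.195));print(u);print(tabtop(im,c,*u,.195))
E
```

```text
[ 0.42533047 -0.1890062   0.44460122] [ 0.707  0.708  0.    -0.   ]
[277.16479849 281.55968694]
[(np.int32(570), [275.0, 288.2], [441.4, -258.8], [24.4, 15.1], 2.8), (np.int32(538), [265.8, 309.9], [435.6, -277.6], [51.7, 8.1], 16.4)]
```

>>> arm_command(plan=[{"dp": [-35,8,0],"spin": -0.05},{"dp": [-35,8,20],"spin": 0},{"dp": [0,0,40],"spin": 0},{"dp": [0,0,35],"spin": 0},{"dp": [0,0,17],"spin": 0}])

```text
clock: 4.45
position: [0.4396, -0.246, 0.334]
ee_rot: [0.688, 0.725, -0.001, -0.006]
ft_force: [0.4, 0.1, 0.8]
grip_width: 0.997
grasp_force: 0.0
```

Run:
```python
from h import *
o=manip.get_obs();print(o['position'],o['ee_rot'].round(3))
im,c=cam('wrist');cv2.imwrite('pics/w3.png',im)
u=proj(c,(.4415,-.2588,.195));print(u);print(tabtop(im,c,*u,.195,60))
print(manip.get_obs()['position'])
```

```text
[ 0.43963314 -0.24603648  0.33396051] [ 0.688  0.725 -0.001 -0.006]
[259.13223989 328.17878238]
[(np.int32(252), [218.7, 338.9], [426.5, -264.5], [10.0, 6.0], 16.2)]
[ 0.43930643 -0.24556321  0.33269627]
```

View pics/w3.png

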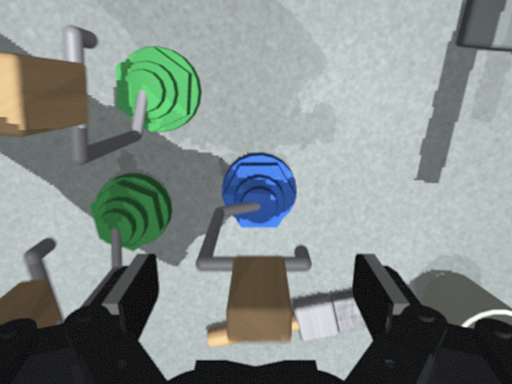

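Run:
```python
from h import *
im,c=cam('wrist')
print(manip.get_obs()['position'])
hsv=cv2.cvtColor(im,cv2.COLOR_BGR2HSV)
print(hsv[300:360:3,260].tolist())
for v in (325,330,335,340,345): print(v,atz(c,228,v,.195)[:2].round(4),atz(c,292,v,.195)[:2].round(4))
```

```text
[ 0.43960382 -0.24613004  0.33485415]
[[18, 101, 86], [15, 105, 85], [17, 95, 89], [17, 96, 85], [17, 107, 86], [16, 95, 116], [18, 97, 124], [16, 95, 134], [17, 95, 134], [16, 99, 136], [17, 96, 136], [18, 99, 132], [17, 97, 131], [17, 92, 133], [17, 95, 131], [17, 90, 131], [25, 20, 150], [90, 13, 190], [90, 12, 194], [87, 13, 193]]
325 [ 0.4289 -0.2565] [ 0.4533 -0.255 ]
330 [ 0.429  -0.2587] [ 0.4535 -0.2573]
335 [ 0.4291 -0.2611] [ 0.4537 -0.2596]
340 [ 0.4291 -0.2634] [ 0.4539 -0.2619]
345 [ 0.4292 -0.2658] [ 0.4541 -0.2642]
```

>>> arm_command(plan=[{"dp": [-7,1,1],"spin": 0},{"dp": [-6,1,1],"spin": 0},{"dp": [0,0,0],"spin": 0},{"dp": [0,0,0],"spin": 0}])

```text
clock: 4.95
position: [0.4427, -0.2605, 0.3356]
ee_rot: [0.689, 0.725, 0.001, -0.004]
ft_force: [-0.7, 0.2, 0.8]
grip_width: 0.997
grasp_force: 0.0
```

>>> arm_command(plan=[{"dp": [0,0,0],"spin": 0},{"dp": [0,0,0],"spin": 0},{"dp": [0,0,0],"spin": 0},{"dp": [0,0,0],"spin": 0},{"dp": [0,0,0],"spin": 0}], grip=1, newtons=40)

```text
clock: 5.45
position: [0.4425, -0.2605, 0.3352]
ee_rot: [0.689, 0.725, 0.0, -0.004]
ft_force: [-1.7, 0.8, 3.0]
grip_width: 0.295
grasp_force: 39.5
```

>>> arm_command(plan=[{"dp": [0,0,-20],"spin": 0},{"dp": [0,0,-40],"spin": 0.02},{"dp": [0,0,-40],"spin": 0.03},{"dp": [20,0,-40],"spin": 0},{"dp": [30,0,-10],"spin": 0}])

```text
clock: 5.95
position: [0.4432, -0.2136, 0.4882]
ee_rot: [0.709, 0.705, 0.001, -0.002]
ft_force: [-0.2, 0.3, -5.8]
grip_width: 0.298
grasp_force: 40.5
```

>>> arm_command(plan=[{"dp": [45,5,-5],"spin": 0},{"dp": [45,5,0],"spin": 0},{"dp": [20,10,0],"spin": 0},{"dp": [0,0,0],"spin": 0}])

```text
clock: 6.35
position: [0.4641, -0.0976, 0.4904]
ee_rot: [0.705, 0.709, -0.0, -0.005]
ft_force: [-0.0, -1.1, -3.2]
grip_width: 0.298
grasp_force: 40.5
```

Run:
```python
from h import *
o=manip.get_obs();print({k:np.round(v,3).tolist() for k,v in o.items()})
im,c=cam('top');cv2.imwrite('pics/top1.png',im)
im2,c2=cam('wrist');cv2.imwrite('pics/w4.png',im2)
import pickle;pickle.dump((c,c2),open('c1.pkl','wb'))
a=cv2.resize(im[130:175,165:360],None,fx=4,fy=4,interpolation=2)
b=cv2.resize(im2,None,fx=1.0,fy=1.0)
b=np.vstack([a[:, :780],np.zeros((4,780,3),'uint8'),np.hstack([b,np.zeros((384,268,3),'uint8')])])
cv2.imwrite('pics/m1.png',b);print(b.shape)
```

```text
{'clock': 6.35, 'joint_pos': [-0.942, -0.154, 0.972, 1.737, 0.12, 1.499, 0.021], 'joint_velocities': [0.029, -0.017, 0.069, -0.001, 0.052, 0.014, 0.027], 'tau': [-0.794, -11.068, -6.472, -41.686, -0.945, -0.051, -0.464], 'position': [0.464, -0.098, 0.49], 'ee_rot': [0.705, 0.709, -0.0, -0.005], 'ft_force': [-0.033, -1.078, -3.216], 'torque': [-0.264, -0.016, -0.037], 'grasp_force': 40.527, 'grip_width': 0.298}
(568, 780, 3)
```

View pics/m1.png

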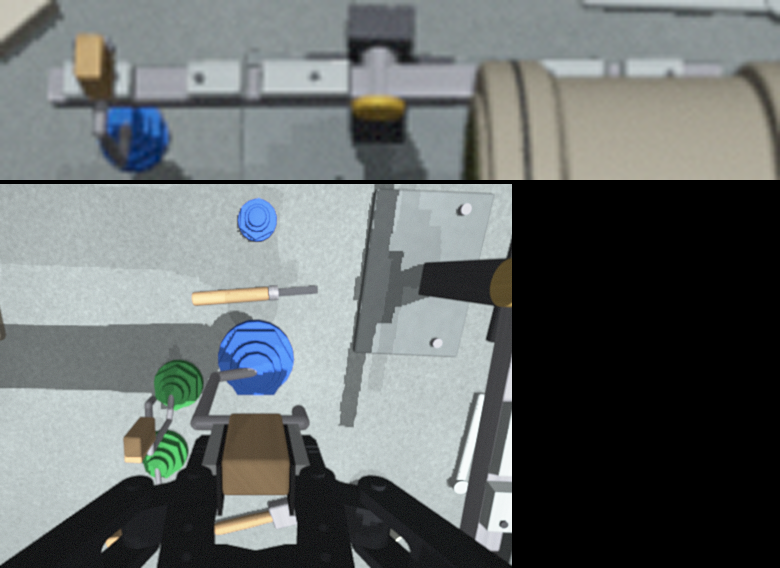

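Run:
```python
from h import *
import pickle
c,c2=pickle.load(open('c1.pkl','rb'))
im=cv2.imread('pics/top0.png')
cv2.imwrite('pics/bar0.png',cv2.resize(im[135:165,170:352],None,fx=4.3,fy=4.3,interpolation=cv2.INTER_CUBIC))
for r in (146,148,150,152):
    print(r,''.join('%4d'%x for x in im[r,172:352].mean(1)))
```

```text
146  143 141 142 144 142 145 146 142 148 179 185 154 163 161 161 163 166 162  84  50  57 101 178 191 189 161 124 138 138 137 137 134 134 134 137 136 133 140 142 150 178 187 187 189 190 190 192 190 190 189 192 191 183 140 120 117 121 127 153 193 193 194 192 192 193 193 194 193 193 194 191 191 193 192 193 193 196 196 197 185 113 106 104 115 143 154 158 171 167 153 154 159 148 134 134 134 134 137 144 146 143 144 143 143 144 149 154 162 160 162 159 160 160 162 161 162 162 161 163 160 161 168 201 201 198 197 198 197 200 199 196 197 198 197 197 198 198 195 197 197 198 197 198 182 144 152 173 159 122 158 193 197 195 195 197 195 197 196 196 196 194 196 197 184 165 163 163 163 162 162 162 163 160 150 146 147 146 146 149 145
148  145 142 142 144 148 159 166 166 166 191 193 167 154 154 157 161 159 159  74  54  52  77 147 195 193 141 103 162 164 163 166 165 166 163 166 165 166 169 168 172 184 165 132 149 193 196 197 196 196 197 195 198 190 143 128 151 163 142 140 195 200 197 198 198 197 195 199 198 198 195 168 120 149 195 200 197 198 199 199 186 130 164 168 168 167 160 159 170 168 164 169 168 16
[... 1099 characters left out ...]
 169 164 164 170 190 193 194 182 125  62  53  53  58  59  57  60 109 190 196 190 116 105 163 167 165 167 166 165 163 166 165 167 167 164 170 194 194 194 192 195 195 193 193 194 195 195 193 174 124 131 160 167 152 164 197 199 197 198 198 199 198 201 199 198 200 200 200 201 198 200 199 200 199 200 187 134 172 176 173 173 165 161 169 167 166 174 174 174 175 177 175 174 176 177 178 178 176 177 178 178 180 180 176 178 178 179 179 178 179 179 179 179 180 179 179 176 181 202 202 202 201 202 201 201 202 202 201 201 201 200 200 199 200 199 199 199 199 200 180 134 159 181 164 117 128 174 194 194 193 193 191 189 185 172 172 172 172 174 176 178 178 178 178 178 176 177 179 181 162 142 141 145 144 142 142
```

View pics/bar0.png

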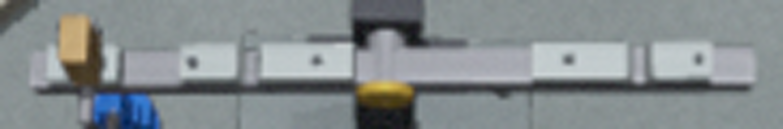

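Run:
```python
from h import *
import pickle
c,_=pickle.load(open('c1.pkl','rb'))
for tilt in (.09,.1,.11):
    ym=0.0
    def pt(u,v,dz):
        p=atz(c,u,v,.23)
        for _ in range(30): p=atz(c,u,v,.23+dz-tilt*(p[1]-ym))
        return p
    for _ in range(10):
        L=pt(176.8,150,0);R=pt(345.6,150,0);ym=(L[1]+R[1])/2
    print(tilt,'ym',ym,'len',np.linalg.norm(L-R),'x',L[0],R[0])
    for n,u in dict(ln=227.6,rn=318.5,lo=211.5,li=251.5,ri=293.5,ro=335.5).items(): print(n,((pt(u,150,.01)-[0,ym,0])*1000).round(1))
    print([ (pt(200,v,0)[0].round(4),pt(280,v,0)[0].round(4)) for v in (145.5,154.2)])
```

```text
0.09 ym -0.029058381151122956 len 0.4005988436751941 x 0.6583785806493099 0.6407932251357954
ln [649.5  75.1 233.2]
rn [ 640.3 -135.4  252.2]
lo [651.2 113.4 229.8]
li [646.9  18.9 238.3]
ri [642.7 -78.3 247. ]
ro [ 638.7 -174.   255.7]
[(np.float64(0.667), np.float64(0.6582)), (np.float64(0.6452), np.float64(0.6369))]
0.1 ym -0.02859540543617732 len 0.4009504541267593 x 0.6590149561898094 0.6401713124451761
ln [649.7  74.7 232.5]
rn [ 639.8 -135.6  253.6]
lo [651.6 113.  228.7]
li [647.   18.5 238.2]
ri [642.4 -78.7 247.9]
ro [ 638.1 -174.1  257.4]
[(np.float64(0.6675), np.float64(0.658)), (np.float64(0.6457), np.float64(0.6368))]
0.11 ym -0.02813261978047142 len 0.4013449749443888 x 0.6596510704875537 0.6395496550600714
ln [649.9  74.3 231.8]
rn [ 639.4 -135.8  254.9]
lo [651.9 112.7 227.6]
li [647.  18. 238.]
ri [642.2 -79.  248.7]
ro [ 637.6 -174.1  259.2]
[(np.float64(0.6679), np.float64(0.6579)), (np.float64(0.6461), np.float64(0.6366))]
```

Bar middle is about (0.649, -0.029), turned about -2.7°. The notches appear as gaps at bar y ≈ +75 and ≈ -135.5 mm. I'll bring the hook to bar y ≈ -120.

>>> arm_command(plan=[{"dp": [-15,30,4],"spin": 0.05},{"dp": [-18,35,5],"spin": 0},{"dp": [-18,30,3],"spin": 0},{"dp": [0,5,0],"spin": 0},{"dp": [0,0,0],"spin": 0}])

```text
clock: 6.95
position: [0.5511, -0.1511, 0.4787]
ee_rot: [0.726, 0.687, -0.003, -0.006]
ft_force: [-0.6, -0.6, -3.8]
grip_width: 0.295
grasp_force: 41.1
```

>>> arm_command(plan=[{"dp": [2,30,0],"spin": 0},{"dp": [2,30,0],"spin": 0},{"dp": [2,23,0],"spin": 0},{"dp": [0,10,0],"spin": 0},{"dp": [0,0,0],"spin": 0}])

```text
clock: 7.45
position: [0.644, -0.1483, 0.4799]
ee_rot: [0.725, 0.689, 0.0, -0.006]
ft_force: [-0.1, 0.8, -4.3]
grip_width: 0.296
grasp_force: 41.5
```

Run:
```python
from h import *
F=[]
o=manip.get_obs();print(o['position'].round(4),o['ft_force'].round(2),o['clock'])
im,c=cam('wrist');cv2.imwrite('pics/w5.png',im)
im2,c2=cam('scene')
a=cv2.resize(im2[140:260,130:350],None,fx=3,fy=3,interpolation=2)[:, :660]
b=cv2.resize(im[60:330],None,fx=.7,fy=.7)
b=np.vstack([a,np.pad(b,((0,0),(0,660-b.shape[1]),(0,0)))]);print(b.shape);cv2.imwrite('pics/m2.png',b)
```

```text
[ 0.644  -0.1483  0.4799] [-0.13  0.85 -4.26] 7.45
(549, 660, 3)
```

View pics/m2.png

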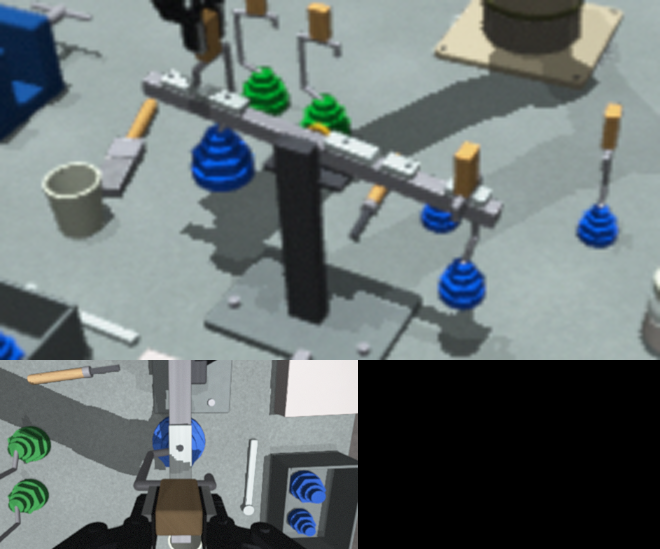

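Run:
```python
from h import *
im,c=cam('wrist')
print(manip.get_obs()['position'])
u=[proj(c,(.645,y,.252)).round(1).tolist() for y in (-.1065,-.12,-.1565,-.164,-.1705)];print(u)
g=im.mean(2)
for v in range(140,262,3): print(v,atz(c,257,v,.25)[:2].round(4),g[v,235:280:4].astype(int))
cv2.imwrite('pics/w5c.png',cv2.resize(im[130:280,190:330],None,fx=3.8,fy=3.8,interpolation=2))
```

```text
[ 0.64285731 -0.14892379  0.48009153]
[[256.1, 148.0], [257.2, 170.2], [260.1, 225.9], [260.7, 236.7], [261.2, 245.8]]
140 [ 0.6458 -0.1021] [ 86  68 101 177 180 168 169 172 175 178 146 162]
143 [ 0.6457 -0.1039] [ 56  58 105 176 180 169 171 167 175 176 109 164]
146 [ 0.6456 -0.1057] [ 67  57 102 176 180 168 172 172 173 175 114 100]
149 [ 0.6455 -0.1075] [ 63  58  96 174 173 168 134 126 131 171 117 135]
152 [ 0.6454 -0.1093] [ 74  68 118 170 169 177 182 185 183 183 151 141]
155 [ 0.6453 -0.1111] [ 74  72 163 231 234 237 238 239 234 236 191 117]
158 [ 0.6452 -0.1129] [ 71  71 161 230 232 235 235 237 235 235 190 128]
161 [ 0.6451 -0.1148] [ 72  72 150 230 232 236 237 238 234 234 190 138]
164 [ 0.645  -0.1166] [ 73  48 144 230 233 237 236 235 233 232 193 144]
167 [ 0.6449 -0.1185] [ 58  63 140 230 230 235 234 235 234 233 192 148]
170 [ 0.6448 -0.1204] [ 50  67 133 231 231 235 234 236 230 232 174 145]
173 [ 0.6447 -0.1223] [ 70  71 130 230 232 234 234 234 233 230 191 123]
176 [ 0.6446 -0.1242] [ 74  67 127 228 231 233 233 235 231 231 190 120]
179 [ 0.6445 -0.1261] [ 71  48 128 229 232 23
[... 1150 characters left out ...]
147 142 146 141 142 142 170]
230 [ 0.6428 -0.1601] [ 76  79  75  71  75  74  74  75  72  74  70 104]
233 [ 0.6427 -0.1622] [55 59 57 55 57 61 59 56 59 57 55 57]
236 [ 0.6426 -0.1643] [58 55 57 56 63 64 63 60 60 51 57 57]
239 [ 0.6425 -0.1665] [54 56 59 64 63 60 58 61 59 57 57 60]
242 [ 0.6424 -0.1686] [51 54 60 60 61 60 60 59 62 57 57 56]
245 [ 0.6423 -0.1708] [59 59 57 59 56 60 60 54 56 60 55 61]
248 [ 0.6421 -0.1729] [53 58 61 62 58 57 59 58 57 54 56 60]
251 [ 0.642  -0.1751] [59 65 60 56 62 64 60 62 52 59 58 60]
254 [ 0.6419 -0.1773] [59 59 56 61 62 61 56 57 62 56 57 58]
257 [ 0.6418 -0.1795] [59 59 64 64 61 63 59 61 57 59 55 59]
260 [ 0.6417 -0.1817] [62 62 65 63 62 61 58 60 58 55 56 61]
```

View pics/w5c.png

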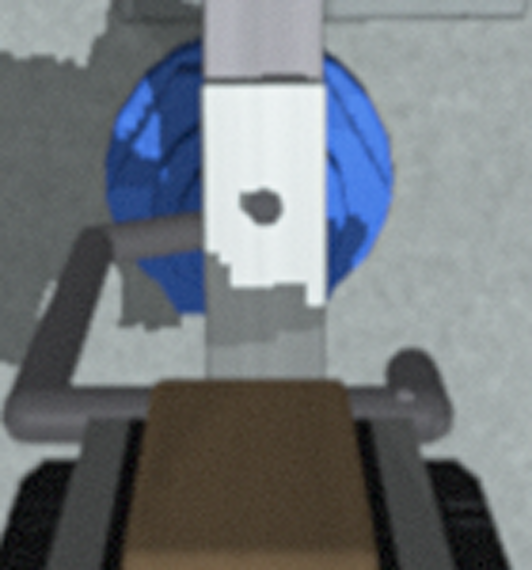

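Tab and wire are over the right strip: wire at crop (90,400), strip inner edge at crop row 82, screw at (262,207). Now lower gently.

>>> arm_command(plan=[{"dp": [0,0,12],"spin": 0},{"dp": [0,0,10],"spin": 0},{"dp": [0,0,6],"spin": 0},{"dp": [0,0,3],"spin": 0},{"dp": [0,0,0],"spin": 0}])

```text
clock: 8.1
position: [0.6438, -0.1481, 0.4472]
ee_rot: [0.725, 0.689, -0.0, -0.007]
ft_force: [0.6, 0.3, -3.7]
grip_width: 0.299
grasp_force: 41.5
```

>>> arm_command(plan=[{"dp": [0,0,3],"spin": 0},{"dp": [0,0,3],"spin": 0},{"dp": [0,0,3],"spin": 0},{"dp": [0,0,2],"spin": 0},{"dp": [0,0,0],"spin": 0}])

```text
clock: 8.6
position: [0.6437, -0.1483, 0.4367]
ee_rot: [0.725, 0.689, -0.0, -0.007]
ft_force: [0.2, -1.7, -0.9]
grip_width: 0.297
grasp_force: 41.8
```

>>> arm_command(plan=[{"dp": [-2,0,0],"spin": 0},{"dp": [-2,0,0],"spin": 0},{"dp": [-2,0,0],"spin": 0},{"dp": [-2,0,0],"spin": 0},{"dp": [0,0,0],"spin": 0}])

```text
clock: 9.1
position: [0.6432, -0.1567, 0.4368]
ee_rot: [0.725, 0.688, -0.0, -0.006]
ft_force: [-0.5, 0.5, -1.6]
grip_width: 0.296
grasp_force: 41.8
```

>>> arm_command(plan=[{"dp": [-1.5,0,0],"spin": 0},{"dp": [-1.5,0,0],"spin": 0},{"dp": [0,0,0],"spin": 0}])

```text
clock: 9.4
position: [0.6431, -0.1594, 0.4368]
ee_rot: [0.725, 0.689, -0.0, -0.006]
ft_force: [0.0, 0.7, -2.5]
grip_width: 0.301
grasp_force: 41.8
```

>>> arm_command(plan=[{"dp": [-1.5,0,0],"spin": 0},{"dp": [-1.5,0,0],"spin": 0},{"dp": [0,0,0],"spin": 0}])

```text
clock: 9.7
position: [0.6429, -0.1625, 0.4367]
ee_rot: [0.725, 0.689, -0.0, -0.006]
ft_force: [-1.0, 0.1, -1.9]
grip_width: 0.299
grasp_force: 41.8
```

>>> arm_command(plan=[{"dp": [-1.5,0,0],"spin": 0},{"dp": [-1,0,0],"spin": 0},{"dp": [0,0,0],"spin": 0}])

```text
clock: 10.0
position: [0.6428, -0.165, 0.4367]
ee_rot: [0.725, 0.689, -0.0, -0.006]
ft_force: [0.8, 0.1, -1.3]
grip_width: 0.299
grasp_force: 41.8
```

Run:
```python
from h import *
for i in range(4):
    im,c=cam('wrist');o=manip.get_obs();print(o['position'].round(4),o['ft_force'].round(2),o['torque'].round(2))
cv2.imwrite('pics/w6.png',im)
```

```text
[ 0.6428 -0.1649  0.4367] [ 0.15 -0.6  -2.45] [-0.12 -0.04 -0.  ]
[ 0.6428 -0.1649  0.4368] [ 0.76 -1.82 -2.74] [-0.12 -0.02  0.03]
[ 0.6428 -0.1649  0.4367] [ 0.3  -0.58 -1.46] [-0.21 -0.03  0.04]
[ 0.6428 -0.1649  0.4367] [ 0.52 -1.13 -0.76] [-0.19 -0.    0.  ]
```

>>> arm_command(plan=[{"dp": [-1,0,0],"spin": 0},{"dp": [-1,0,0],"spin": 0},{"dp": [0,0,0],"spin": 0}])

```text
clock: 10.5
position: [0.6427, -0.167, 0.4367]
ee_rot: [0.725, 0.689, -0.0, -0.006]
ft_force: [-0.9, -1.2, -1.6]
grip_width: 0.301
grasp_force: 41.8
```

```bash
cat > f.py <<'E'
from h import *
F=[];T=[]
for i in range(5):
    im=viewer.camera('wrist');o=manip.get_obs();F.append(o['ft_force']);T.append(o['torque'])
print(o['clock'],o['position'].round(4),np.mean(F,0).round(2),np.mean(T,0).round(3))
E
python3 f.py
```

```text
10.75 [ 0.6427 -0.1669  0.4367] [ 0.14 -1.62 -2.07] [-0.414  0.01   0.001]
```

>>> arm_command(plan=[{"dp": [-1,0,0],"spin": 0},{"dp": [-1,0,0],"spin": 0},{"dp": [0,0,0],"spin": 0}])

```text
clock: 11.05
position: [0.6427, -0.1686, 0.4365]
ee_rot: [0.725, 0.689, -0.0, -0.007]
ft_force: [-0.1, -0.0, -3.9]
grip_width: 0.296
grasp_force: 41.6
```

```bash
python3 f.py
```

```text
11.3 [ 0.6427 -0.1686  0.4366] [-0.04 -0.86 -2.75] [-0.102  0.05  -0.01 ]
```

>>> arm_command(plan=[{"dp": [-1,0,0],"spin": 0},{"dp": [-1,0,0],"spin": 0},{"dp": [0,0,0],"spin": 0}])

```text
clock: 11.6
position: [0.6426, -0.1705, 0.4366]
ee_rot: [0.725, 0.689, -0.0, -0.007]
ft_force: [0.2, 1.0, -3.2]
grip_width: 0.297
grasp_force: 41.5
```

```bash
python3 f.py
python3 - <<'E'
from h import *
im,c=cam('scene');cv2.imwrite('pics/s3.png',im)
cv2.imwrite('pics/s3c.png',cv2.resize(im[145:235,150:310],None,fx=4.5,fy=4.5,interpolation=2))
E
```

```text
11.85 [ 0.6426 -0.1705  0.4366] [ 0.25  1.22 -3.08] [ 0.23  -0.055  0.008]
```

View pics/s3c.png

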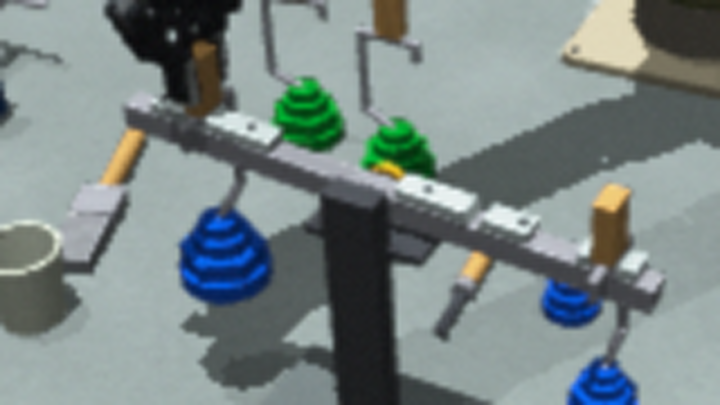

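>>> arm_command(plan=[{"dp": [1,0,1],"spin": 0},{"dp": [0,0,3],"spin": 0},{"dp": [0,0,3],"spin": 0},{"dp": [0,0,3],"spin": 0},{"dp": [0,0,0],"spin": 0}])

```text
clock: 12.4
position: [0.6424, -0.1699, 0.4263]
ee_rot: [0.725, 0.688, -0.0, -0.006]
ft_force: [0.5, -2.4, -0.8]
grip_width: 0.293
grasp_force: 41.8
```

```bash
python3 f.py
```

```text
12.65 [ 0.6424 -0.1699  0.4269] [ 0.54 -2.85 -1.17] [-0.664 -0.104  0.003]
```

>>> arm_command(plan=[{"dp": [-0.8,0,0],"spin": 0},{"dp": [0,0,0],"spin": 0}])

```text
clock: 12.85
position: [0.6425, -0.1702, 0.4266]
ee_rot: [0.725, 0.689, -0.0, -0.007]
ft_force: [0.2, -0.6, -2.0]
grip_width: 0.299
grasp_force: 41.8
```

```bash
python3 f.py
```

```text
13.1 [ 0.6425 -0.1702  0.4266] [-0.35 -0.63 -1.63] [-0.237 -0.025  0.003]
```

>>> arm_command(plan=[{"dp": [-0.8,0,0],"spin": 0},{"dp": [0,0,0],"spin": 0}])

```text
clock: 13.3
position: [0.6425, -0.1708, 0.4265]
ee_rot: [0.725, 0.689, -0.0, -0.007]
ft_force: [-0.8, 1.5, -1.5]
grip_width: 0.296
grasp_force: 41.8
```

```bash
python3 f.py
```

```text
13.55 [ 0.6425 -0.171   0.4266] [ 0.39  1.12 -1.13] [ 0.254 -0.065  0.002]
```

>>> arm_command(plan=[{"dp": [0.3,0,2],"spin": 0},{"dp": [0,0,2],"spin": 0},{"dp": [0,0,2],"spin": 0},{"dp": [0,0,0],"spin": 0}])

```text
clock: 13.95
position: [0.6423, -0.1711, 0.4204]
ee_rot: [0.725, 0.688, -0.0, -0.006]
ft_force: [0.2, -2.0, 0.2]
grip_width: 0.298
grasp_force: 41.9
```

```bash
python3 f.py
```

```text
14.2 [ 0.6423 -0.171   0.4208] [-0.5  -1.47 -0.08] [-0.418 -0.043 -0.012]
```

>>> arm_command(plan=[{"dp": [-0.5,0,0.5],"spin": 0},{"dp": [0,0,0],"spin": 0}])

```text
clock: 14.4
position: [0.6424, -0.1712, 0.42]
ee_rot: [0.725, 0.689, -0.0, -0.007]
ft_force: [-0.2, -0.2, 0.1]
grip_width: 0.298
grasp_force: 42.0
```

```bash
python3 f.py
cat > tilt.py <<'E'
from h import *
M=np.array([.649,-.0285,.22]);yx=np.array([.047,.9989,0])
def bp(y,z,t): # bar-frame y,z(from top face) at tilt t (+ left down)
    c,s=np.cos(t),np.sin(t);z=z+.01
    return M+yx*(y*c+z*s)+np.array([0,0,1])*(-y*s+z*c)
def tilt(im,c,ref='pics/scene0.png',t0=.1,y=.11,verbose=1):
    r=cv2.imread(ref);p0=proj(c,bp(y,.005,t0)).round().astype(int)
    h,w=7,11
    T=cv2.resize(r[p0[1]-h:p0[1]+h+1,p0[0]-w:p0[0]+w+1],None,fx=4,fy=4,interpolation=2)
    S=cv2.resize(im[p0[1]-h-16:p0[1]+h+17,p0[0]-w-12:p0[0]+w+13],None,fx=4,fy=4,interpolation=2)
    m=cv2.matchTemplate(S,T,cv2.TM_CCOEFF_NORMED);_,v,_,l=cv2.minMaxLoc(m)
    d=np.array([l[0]/4-12,l[1]/4-16])
    ts=np.linspace(-.15,.15,301);e=[proj(c,bp(y,.005,t))-proj(c,bp(y,.005,t0)) for t in ts]
    k=np.argmin([abs(x[1]-d[1]) for x in e]);print('match',round(v,2),'shift',d,'pred',e[k].round(1),'tilt',ts[k].round(3))
if __name__=='__main__':
    im,c=cam('scene');cv2.imwrite('pics/st.png',im)
    for y in (.02,.06,.11,.14): tilt(im,c,y=y)
    tilt(cv2.imread('pics/s3.png'),c)
E
python3 tilt.py
```

```text
14.65 [ 0.6424 -0.1712  0.4201] [-0.03 -0.52 -0.14] [-0.12   0.062 -0.014]
match 0.88 shift [-0.5 -1. ] pred [-0.7 -1. ] tilt -0.046
match 0.81 shift [-1.25 -2.  ] pred [-0.5 -2. ] tilt -0.012
match 0.78 shift [-0.25 -4.25] pred [-0.5 -4.2] tilt -0.034
match 0.88 shift [-0.25 -5.75] pred [-0.4 -5.7] tilt -0.043
match 0.96 shift [ 0.   -0.75] pred [-0.  -0.7] tilt 0.076
```

Bar tilt is about -0.04 and the hook underside sits about 1.5 mm from the bar face, so it is seated. Release it.

>>> arm_command(plan=[{"dp": [0,0,0],"spin": 0},{"dp": [0,0,0],"spin": 0},{"dp": [0,0,0],"spin": 0},{"dp": [0,0,0],"spin": 0}], grip=-1)

```text
clock: 15.1
position: [0.6424, -0.1713, 0.4201]
ee_rot: [0.725, 0.689, -0.0, -0.007]
ft_force: [-0.5, 0.8, -0.2]
grip_width: 0.956
grasp_force: 0.0
```

>>> arm_command(plan=[{"dp": [0,0,-10],"spin": 0},{"dp": [0,0,-20],"spin": 0},{"dp": [0,0,-40],"spin": 0},{"dp": [0,0,-40],"spin": 0},{"dp": [0,0,0],"spin": 0}])

```text
clock: 15.6
position: [0.6429, -0.1732, 0.5365]
ee_rot: [0.725, 0.689, 0.001, -0.003]
ft_force: [-0.3, -0.3, -0.2]
grip_width: 0.998
grasp_force: 0.0
```

```bash
python3 tilt.py
python3 - <<'E'
from h import *
im,c=cam('wrist');cv2.imwrite('pics/w7.png',im)
o=manip.get_obs();print(o['position'],o['ft_force'],o['clock'])
for n in ('wrist','top'):
    im,c=cam(n)
    for th in ('large_grip','large_hook'):
        r=finder.find_in(n,th);print(n,th,[(round(x['score'],2),np.round(x['position'],3).tolist()) for x in r[:4]])
cv2.imwrite('pics/top2.png',im)
E
```

```text
match 0.84 shift [-0.5 -1. ] pred [-0.7 -1. ] tilt -0.046
match 0.8 shift [-1.5  -2.25] pred [-0.5 -2.2] tilt -0.026
match 0.81 shift [-0.5 -4.5] pred [-0.5 -4.5] tilt -0.042
match 0.86 shift [-0.5 -6. ] pred [-0.4 -6. ] tilt -0.049
match 0.96 shift [ 0.   -0.75] pred [-0.  -0.7] tilt 0.076
[ 0.64321927 -0.17273102  0.53159368] [0.09361671 0.69680966 0.08432987] 15.7
wrist large_grip [(0.84, [0.33, -0.282, 0.043]), (0.81, [0.639, -0.161, 0.228]), (0.71, [0.361, -0.177, 0.038])]
wrist large_hook [(0.94, [0.64, -0.164, 0.233]), (0.93, [0.332, -0.283, 0.04]), (0.82, [0.361, -0.175, 0.037])]
top large_grip [(0.81, [0.349, -0.177, 0.058]), (0.7, [0.328, -0.276, 0.045])]
top large_hook [(0.95, [0.331, -0.272, 0.042]), (0.54, [0.351, -0.173, 0.059])]
```

>>> arm_command(plan=[{"dp": [45,-22,0],"spin": -0.055},{"dp": [48,-25,0],"spin": 0},{"dp": [48,-25,0],"spin": 0},{"dp": [48,-25,0],"spin": 0},{"dp": [48,-25,0],"spin": 0}])

```text
clock: 16.5
position: [0.5361, 0.0414, 0.5331]
ee_rot: [0.706, 0.708, -0.0, -0.006]
ft_force: [0.5, 0.7, 1.3]
grip_width: 1.002
grasp_force: 0.0
```

>>> arm_command(plan=[{"dp": [48,-25,10],"spin": 0},{"dp": [48,-25,20],"spin": 0},{"dp": [48,-25,20],"spin": 0},{"dp": [40,-25,20],"spin": 0},{"dp": [0,0,0],"spin": 0}])

```text
clock: 17.0
position: [0.4421, 0.2103, 0.4707]
ee_rot: [0.702, 0.712, -0.002, -0.007]
ft_force: [0.5, 0.7, 0.2]
grip_width: 1.0
grasp_force: 0.0
```

```bash
cat > small.py <<'E'
from h import *
im,c=cam('wrist');im,c=cam('wrist');cv2.imwrite('pics/w8.png',im)
o=manip.get_obs();print(o['position'],o['ee_rot'].round(3),o['clock'])
r=finder.find_in('wrist','small_grip');print([(round(x['score'],2),np.round(x['position'],3).tolist(),proj(c,x['position']).round()) for x in r[:4]])
print(tabtop(im,c,256,280,.182,250))
hsv=cv2.cvtColor(im,cv2.COLOR_BGR2HSV)
m=((hsv[...,0]>8)&(hsv[...,0]<25)&(hsv[...,1]>70)&(hsv[...,2]>50)).astype('uint8')
n,l,s,ce=cv2.connectedComponentsWithStats(m)
for i in range(1,n):
    if s[i,4]>80: print(s[i],ce[i].round())
E
python3 small.py
```

```text
[0.44561353 0.20524344 0.47265833] [ 0.705  0.709 -0.    -0.006] 17.1
[(0.72, [0.637, 0.142, 0.141], array([455., 241.])), (0.68, [0.41, 0.224, 0.136], array([221., 155.]))]
[(np.int32(71), [230.4, 168.6], [422.4, 222.8], [6.1, 11.7], 57.5), (np.int32(477), [245.6, 321.9], [434.8, 77.8], [59.3, 8.3], 4.3)]
[205 156  35  30 858] [222. 170.]
[214 313  65  15 747] [246. 320.]
```

>>> arm_command(plan=[{"dp": [35,-15,10],"spin": 0},{"dp": [38,-15,15],"spin": 0},{"dp": [0,0,0],"spin": 0},{"dp": [0,0,0],"spin": 0}])

```text
clock: 17.55
position: [0.4166, 0.2771, 0.4491]
ee_rot: [0.706, 0.708, -0.0, -0.005]
ft_force: [0.5, -0.8, 0.7]
grip_width: 1.003
grasp_force: 0.0
```

```bash
python3 small.py
```

```text
[0.41720325 0.27594255 0.44957647] [ 0.707  0.707  0.    -0.006] 17.65
[(0.93, [0.409, 0.224, 0.131], array([248., 232.]))]
[(np.int32(502), [252.5, 265.7], [414.1, 217.6], [24.7, 14.6], 8.2)]
[ 236  235   34   41 1150] [253. 256.]
```

>>> arm_command(plan=[{"dp": [-25,-2,0],"spin": -0.14},{"dp": [-25,2,0],"spin": 0},{"dp": [-10,0,20],"spin": 0},{"dp": [0,0,20],"spin": 0},{"dp": [0,0,0],"spin": 0}])

```text
clock: 18.2
position: [0.4207, 0.2169, 0.4071]
ee_rot: [0.656, 0.755, -0.0, -0.007]
ft_force: [0.0, -0.2, 1.1]
grip_width: 1.004
grasp_force: 0.0
```

```bash
cat > s2.py <<'E'
from h import *
im,c=cam('wrist');cv2.imwrite('pics/w9.png',im)
o=manip.get_obs();R=Rn.from_quat(o['ee_rot']).as_matrix();print(o['position'],'yaw',np.degrees(np.arctan2(R[1,1],R[0,1])),o['clock'])
hsv=cv2.cvtColor(im,cv2.COLOR_BGR2HSV)
m=((hsv[...,0]>8)&(hsv[...,0]<25)&(hsv[...,1]>70)&(hsv[...,2]>50)).astype('uint8')
n,l,s,ce=cv2.connectedComponentsWithStats(m)
for i in range(1,n):
    if s[i,4]>150:
        print(s[i],ce[i].round())
        ys,xs=np.where(l==i);V=hsv[...,2]
        for v in range(ys.min(),ys.max()+1,3):
            k=xs[ys==v];
            if len(k): print(v,k.min(),k.max(),int(np.median(V[v,k])),atz(c,k.min()-.5,v,.182)[:2].round(4),atz(c,k.max()+.5,v,.182)[:2].round(4))
E
python3 s2.py
```

```text
[0.4208668  0.21756678 0.40842346] yaw 8.06356950811367 18.25
[ 227  185   40   41 1522] [247. 205.]
185 233 263 78 [0.4031 0.2349] [0.4216 0.2375]
188 232 265 76 [0.4027 0.2329] [0.4231 0.2358]
191 231 265 78 [0.4023 0.231 ] [0.4234 0.234 ]
194 230 265 79 [0.402 0.229] [0.4237 0.2321]
197 229 265 79 [0.4016 0.227 ] [0.424  0.2302]
200 229 265 78 [0.4018 0.225 ] [0.4242 0.2283]
203 228 266 102 [0.4014 0.223 ] [0.4251 0.2264]
206 227 266 123 [0.401 0.221] [0.4254 0.2245]
209 227 266 126 [0.4012 0.219 ] [0.4257 0.2226]
212 227 266 124 [0.4015 0.2171] [0.426  0.2206]
215 227 266 122 [0.4017 0.2151] [0.4263 0.2186]
218 227 266 122 [0.4019 0.2131] [0.4266 0.2167]
221 227 266 128 [0.4022 0.2111] [0.4269 0.2147]
224 228 265 139 [0.403  0.2092] [0.4266 0.2126]
[198 349  74  18 920] [236. 357.]
349 200 212 85 [0.3944 0.1112] [0.4035 0.1126]
352 199 264 108 [0.3939 0.1085] [0.4404 0.1154]
355 198 271 169 [0.3934 0.1058] [0.4457 0.1135]
358 198 271 227 [0.3937 0.1032] [0.4461 0.1109]
361 228 271 234 [0.4153 0.1037] [0.4465 0.1083]
364 242 268 205 [0.4256 0.1025] [0.4448 0.1053]
```

>>> arm_command(plan=[{"dp": [1,-7,20],"spin": 0},{"dp": [0,0,30],"spin": 0},{"dp": [0,0,25],"spin": 0},{"dp": [0,0,12],"spin": 0},{"dp": [0,0,0],"spin": 0}])

```text
clock: 18.75
position: [0.4128, 0.2194, 0.3214]
ee_rot: [0.655, 0.756, -0.0, -0.006]
ft_force: [0.4, 0.7, 0.2]
grip_width: 1.004
grasp_force: 0.0
```

```bash
python3 f.py
```

```text
19.0 [0.4132 0.2196 0.3227] [ 0.42 -0.05  0.04] [-0.013 -0.021  0.019]
```

>>> arm_command(plan=[{"dp": [-2,1,0],"spin": 0},{"dp": [0,0,0],"spin": 0}])

```text
clock: 19.2
position: [0.4143, 0.2174, 0.3219]
ee_rot: [0.655, 0.756, 0.001, -0.006]
ft_force: [0.2, -0.4, -0.4]
grip_width: 0.998
grasp_force: 0.0
```

>>> arm_command(plan=[{"dp": [0,0,0],"spin": 0},{"dp": [0,0,0],"spin": 0},{"dp": [0,0,0],"spin": 0},{"dp": [0,0,0],"spin": 0},{"dp": [0,0,0],"spin": 0}], grip=1, newtons=40)

```text
clock: 19.7
position: [0.4141, 0.2176, 0.3216]
ee_rot: [0.655, 0.756, 0.001, -0.006]
ft_force: [0.4, 0.2, 2.9]
grip_width: 0.296
grasp_force: 40.1
```

```bash
python3 f.py;python3 tilt.py
```

```text
19.95 [0.4141 0.2176 0.3217] [-0.12  0.15  2.12] [ 0.043 -0.178 -0.034]
match 0.87 shift [-0.5 -1. ] pred [-0.7 -1. ] tilt -0.046
match 0.87 shift [-1.  -2.5] pred [-0.6 -2.5] tilt -0.04
match 0.87 shift [-0.5  -4.75] pred [-0.6 -4.8] tilt -0.05
match 0.87 shift [-0.25 -6.  ] pred [-0.4 -6. ] tilt -0.049
match 0.96 shift [ 0.   -0.75] pred [-0.  -0.7] tilt 0.076
```

>>> arm_command(plan=[{"dp": [0,0,-20],"spin": 0},{"dp": [0,0,-40],"spin": 0.06},{"dp": [0,0,-45],"spin": 0.07},{"dp": [0,0,-45],"spin": 0.06},{"dp": [-20,10,0],"spin": 0}])

```text
clock: 20.5
position: [0.4243, 0.1979, 0.4759]
ee_rot: [0.723, 0.691, 0.003, -0.007]
ft_force: [0.4, -0.2, -4.4]
grip_width: 0.298
grasp_force: 40.1
```

>>> arm_command(plan=[{"dp": [-40,25,0],"spin": 0},{"dp": [-45,30,0],"spin": 0},{"dp": [-45,35,0],"spin": 0},{"dp": [-30,20,0],"spin": 0},{"dp": [0,0,0],"spin": 0}])

```text
clock: 21.0
position: [0.5211, 0.0352, 0.4678]
ee_rot: [0.727, 0.686, -0.003, -0.004]
ft_force: [0.1, -0.5, -2.5]
grip_width: 0.295
grasp_force: 40.3
```

```bash
python3 f.py; python3 -c "
from h import *
R=Rn.from_quat(manip.get_obs()['ee_rot']).as_matrix();print(R.round(3))"
```

```text
21.25 [0.5194 0.0427 0.4687] [-0.2   0.52 -2.22] [0.06  0.001 0.008]
[[ 0.044  0.999 -0.01 ]
 [ 0.999 -0.044  0.01 ]
 [ 0.01  -0.01  -1.   ]]
```

>>> arm_command(plan=[{"dp": [-2,30,-4],"spin": 0},{"dp": [-2,40,0],"spin": 0},{"dp": [-2,35,0],"spin": 0},{"dp": [-1,20,0],"spin": 0},{"dp": [0,8,0],"spin": 0}])

```text
clock: 21.75
position: [0.6471, 0.0304, 0.4725]
ee_rot: [0.723, 0.691, 0.0, -0.006]
ft_force: [-0.3, -0.3, -1.4]
grip_width: 0.297
grasp_force: 40.9
```

```bash
python3 f.py; python3 tilt.py
python3 - <<'E'
from h import *
im,c=cam('wrist');cv2.imwrite('pics/w10.png',im)
o=manip.get_obs();print(o['position'])
g=im.mean(2)
for v in range(60,262,4): print(v,atz(c,256,v,.243)[:2].round(4),g[v,225:292:6].astype(int))
E
```

```text
22.0 [0.6453 0.0293 0.4735] [ 0.2  -0.01 -2.1 ] [ 0.004 -0.012  0.018]
match 0.76 shift [-0.25 -0.75] pred [-0.5 -0.7] tilt -0.009
match 0.79 shift [11.75  0.75] pred [0.1 0.8] tilt 0.143
match 0.82 shift [-0.5  -4.75] pred [-0.6 -4.8] tilt -0.05
match 0.78 shift [-0.5  -5.75] pred [-0.4 -5.7] tilt -0.043
match 0.96 shift [ 0.   -0.75] pred [-0.  -0.7] tilt 0.076
[0.6454626  0.02921389 0.47342188]
60 [0.6497 0.1205] [ 81  79  70  77 155 231 233 232 231 232 230 160]
64 [0.6496 0.1184] [ 81  79  79  73 159 232 231 231 232 232 232 165]
68 [0.6495 0.1163] [ 77  81  75  76 161 230 232 232 230 231 232 155]
72 [0.6494 0.1142] [ 74  78  79  63  89 115 116 115 120 134 139 165]
76 [0.6493 0.1121] [ 78  78  78  81  74 197 197 201 202 202 149 163]
80 [0.6492 0.11  ] [ 82  80  79  81  67 195 197 203 203 202 161 157]
84 [0.6491 0.1078] [ 77  77  82  79  74 199 193 203 205 201 150 153]
88 [0.649  0.1056] [ 79  80  78  78  78 198 198 198 203 200 141 149]
92 [0.6489 0.1035] [ 78  79  78 130 126 196 196 200 202 200 140 151]
96 [0.6488 0.1013] [ 81  78  81 149 138 195 195 202 203 201 143 151]
100 [0.64
[... 2090 characters left out ...]
20 [0.6452 0.0249] [162  90  88  85  73 135 139 139 136 137  55  48]
224 [0.6451 0.0221] [173  88  84  92  75 131 137 138 134 134  54  49]
228 [0.6449 0.0194] [154  88  88  89  73 134 137 140 133 136  65  60]
232 [0.6448 0.0166] [151  89  89  91  82 130 138 136 137 135  95  78]
236 [0.6447 0.0137] [102  67  52  55  54  54  58  54  53  57  71  67]
240 [0.6445 0.0109] [39 59 58 54 58 61 58 57 53 58 38 68]
244 [0.6444 0.008 ] [14 54 58 54 59 59 61 53 56 58 10 65]
248 [0.6443 0.0051] [ 8 55 54 56 60 59 57 59 56 59 14 65]
252 [0.6441 0.0022] [11 52 56 61 58 58 56 57 56 58 18 67]
256 [ 0.644  -0.0007] [20 53 61 60 58 61 55 63 56 56 20 62]
260 [ 0.6438 -0.0037] [31 54 58 62 57 58 58 56 58 61 39 42]
```

>>> arm_command(plan=[{"dp": [0,6,8],"spin": 0},{"dp": [0,0,10],"spin": 0},{"dp": [0,0,9],"spin": 0},{"dp": [0,0,4],"spin": 0},{"dp": [0,0,0],"spin": 0}])

```text
clock: 22.6
position: [0.6518, 0.0287, 0.4407]
ee_rot: [0.724, 0.69, -0.001, -0.006]
ft_force: [-0.4, -0.0, -1.8]
grip_width: 0.294
grasp_force: 40.9
```

```bash
python3 f.py
```

```text
22.85 [0.6521 0.0286 0.4421] [ 0.15 -0.04 -1.61] [ 0.001 -0.006 -0.001]
```

>>> arm_command(plan=[{"dp": [0,0,2],"spin": 0},{"dp": [0,0,2],"spin": 0},{"dp": [0,0,2],"spin": 0},{"dp": [0,0,2],"spin": 0},{"dp": [0,0,0],"spin": 0}])

```text
clock: 23.35
position: [0.652, 0.029, 0.4336]
ee_rot: [0.724, 0.69, 0.0, -0.006]
ft_force: [0.2, 1.5, 1.3]
grip_width: 0.296
grasp_force: 41.2
```

```bash
python3 f.py; python3 tilt.py
```

```text
23.6 [0.652  0.0288 0.4339] [0.03 1.7  1.69] [ 0.367 -0.029 -0.007]
match 0.64 shift [11.25  2.25] pred [0.2 0.4] tilt 0.15
match 0.73 shift [12.  2.] pred [0.1 0.9] tilt 0.15
match 0.87 shift [-0.25 -3.25] pred [-0.3 -3.2] tilt -0.003
match 0.83 shift [-0.25 -3.75] pred [-0.1 -3.7] tilt 0.006
match 0.96 shift [ 0.   -0.75] pred [-0.  -0.7] tilt 0.076
```

>>> arm_command(plan=[{"dp": [2,0,0],"spin": 0},{"dp": [2,0,0],"spin": 0},{"dp": [2,0,0],"spin": 0},{"dp": [1,0,0],"spin": 0},{"dp": [0,0,0],"spin": 0}])

```text
clock: 24.15
position: [0.6523, 0.0359, 0.4337]
ee_rot: [0.724, 0.69, -0.0, -0.006]
ft_force: [-0.3, 0.8, 0.7]
grip_width: 0.295
grasp_force: 41.3
```

```bash
python3 f.py
```

```text
24.4 [0.6523 0.0358 0.4337] [-0.51 -0.17  1.15] [0.012 0.056 0.02 ]
```

>>> arm_command(plan=[{"dp": [1,0,0],"spin": 0},{"dp": [1,0,0],"spin": 0},{"dp": [0,0,0],"spin": 0}])

```text
clock: 24.7
position: [0.6524, 0.0379, 0.4337]
ee_rot: [0.724, 0.69, -0.0, -0.006]
ft_force: [-0.1, -0.6, 0.8]
grip_width: 0.295
grasp_force: 41.3
```

```bash
python3 f.py
```

```text
24.95 [0.6524 0.0378 0.4337] [-0.09 -0.71  0.96] [-0.105 -0.004  0.012]
```

>>> arm_command(plan=[{"dp": [1,0,0],"spin": 0},{"dp": [1,0,0],"spin": 0},{"dp": [0,0,0],"spin": 0}])

```text
clock: 25.25
position: [0.6525, 0.0403, 0.4335]
ee_rot: [0.724, 0.69, 0.0, -0.006]
ft_force: [-0.4, 1.3, -0.0]
grip_width: 0.293
grasp_force: 41.1
```

```bash
python3 f.py
```

```text
25.5 [0.6525 0.0401 0.4337] [ 0.41  2.   -0.18] [ 0.492 -0.018  0.013]
```

>>> arm_command(plan=[{"dp": [1,0,0],"spin": 0},{"dp": [1,0,0],"spin": 0},{"dp": [0,0,0],"spin": 0}])

```text
clock: 25.8
position: [0.6526, 0.0416, 0.4336]
ee_rot: [0.724, 0.69, -0.0, -0.006]
ft_force: [0.5, 0.8, -1.7]
grip_width: 0.298
grasp_force: 41.0
```

```bash
python3 f.py
```

```text
26.05 [0.6526 0.0415 0.4337] [-0.24 -0.19 -2.22] [ 0.01  -0.024 -0.003]
```

>>> arm_command(plan=[{"dp": [1,0,0],"spin": 0},{"dp": [0,0,0],"spin": 0}])

```text
clock: 26.25
position: [0.6526, 0.0429, 0.4338]
ee_rot: [0.724, 0.69, 0.0, -0.006]
ft_force: [0.6, 0.1, -2.1]
grip_width: 0.301
grasp_force: 41.0
```

```bash
python3 f.py; python3 tilt.py
```

```text
26.5 [0.6526 0.0427 0.4338] [ 0.43  0.12 -1.83] [-0.019 -0.04   0.015]
match 0.76 shift [-1.5 -1. ] pred [-0.7 -1. ] tilt -0.046
match 0.63 shift [-12.  -3.] pred [-0.8 -3. ] tilt -0.068
match 0.75 shift [ 2. -4.] pred [-0.4 -4. ] tilt -0.026
match 0.86 shift [-0.5 -6. ] pred [-0.4 -6. ] tilt -0.049
match 0.96 shift [ 0.   -0.75] pred [-0.  -0.7] tilt 0.076
```

>>> arm_command(plan=[{"dp": [0,0,2],"spin": 0},{"dp": [0,0,2],"spin": 0},{"dp": [0,0,2],"spin": 0},{"dp": [0,0,1],"spin": 0},{"dp": [0,0,0],"spin": 0}])

```text
clock: 27.05
position: [0.6526, 0.0429, 0.4267]
ee_rot: [0.724, 0.69, 0.0, -0.006]
ft_force: [0.5, 0.9, 0.1]
grip_width: 0.299
grasp_force: 41.1
```

```bash
python3 f.py; python3 tilt.py
```

```text
27.3 [0.6526 0.0428 0.4269] [0.22 0.98 0.28] [ 0.24   0.017 -0.007]
match 0.78 shift [-1.5  -0.75] pred [-0.5 -0.7] tilt -0.009
match 0.65 shift [-12.    -2.75] pred [-0.7 -2.7] tilt -0.054
match 0.79 shift [ 2.   -2.75] pred [-0.2 -2.7] tilt 0.013
match 0.89 shift [-0.25 -4.25] pred [-0.2 -4.3] tilt -0.007
match 0.96 shift [ 0.   -0.75] pred [-0.  -0.7] tilt 0.076
```

>>> arm_command(plan=[{"dp": [0.5,0,0],"spin": 0},{"dp": [0,0,0],"spin": 0}])

```text
clock: 27.55
position: [0.6526, 0.043, 0.4268]
ee_rot: [0.724, 0.69, -0.0, -0.005]
ft_force: [-0.2, -0.4, -0.4]
grip_width: 0.302
grasp_force: 41.1
```

```bash
python3 f.py
```

```text
27.8 [0.6526 0.043  0.4268] [-0.27 -0.37 -0.06] [-0.123 -0.042  0.011]
```

>>> arm_command(plan=[{"dp": [0,0,0],"spin": 0},{"dp": [0,0,0],"spin": 0},{"dp": [0,0,0],"spin": 0},{"dp": [0,0,0],"spin": 0},{"dp": [0,0,0],"spin": 0}], grip=-1)

```text
clock: 28.3
position: [0.6526, 0.0433, 0.4268]
ee_rot: [0.724, 0.69, -0.0, -0.006]
ft_force: [-0.5, -0.3, -0.1]
grip_width: 1.0
grasp_force: 0.0
```

>>> arm_command(plan=[{"dp": [0,0,-10],"spin": 0},{"dp": [0,0,-20],"spin": 0},{"dp": [0,0,-40],"spin": 0},{"dp": [0,0,-40],"spin": 0},{"dp": [0,0,0],"spin": 0}])

```text
clock: 28.8
position: [0.6533, 0.0413, 0.5431]
ee_rot: [0.724, 0.69, 0.003, -0.003]
ft_force: [1.0, -0.2, -0.4]
grip_width: 1.001
grasp_force: 0.0
```

```bash
python3 f.py; python3 tilt.py
python3 - <<'E'
from h import *
im,c=cam('wrist');cv2.imwrite('pics/w12.png',im)
r=finder.find_in('wrist','small_hook');print([(round(x['score'],2),np.round(x['position'],3).tolist()) for x in r[:4]])
im,c=cam('scene')
for th in('small_hook','large_hook'):
    r=finder.find_in('scene',th);print(th,[(round(x['score'],2),np.round(x['position'],3).tolist()) for x in r[:5]])
E
```

```text
29.05 [0.6534 0.0426 0.5359] [ 0.11 -0.02 -0.59] [-0.011 -0.031 -0.016]
match 0.84 shift [-0.5  -0.75] pred [-0.5 -0.7] tilt -0.009
match 0.69 shift [-11.75  -2.75] pred [-0.7 -2.7] tilt -0.054
match 0.82 shift [ 0.25 -3.25] pred [-0.3 -3.2] tilt -0.003
match 0.82 shift [-0.25 -4.25] pred [-0.2 -4.3] tilt -0.007
match 0.96 shift [ 0.   -0.75] pred [-0.  -0.7] tilt 0.076
[(0.87, [0.649, 0.048, 0.261])]
small_hook [(0.69, [0.662, 0.046, 0.149]), (0.36, [0.787, -0.219, 0.012])]
large_hook [(0.86, [0.333, -0.279, 0.056]), (0.83, [0.652, -0.162, 0.136]), (0.66, [0.662, 0.072, 0.227]), (0.59, [0.36, -0.173, 0.066])]
```

>>> arm_command(plan=[{"dp": [0,0,0],"spin": 0},{"dp": [0,0,0],"spin": 0},{"dp": [0,0,0],"spin": 0},{"dp": [0,0,0],"spin": 0},{"dp": [0,0,0],"spin": 0}])

```text
clock: 29.85
position: [0.6535, 0.0423, 0.5368]
ee_rot: [0.724, 0.69, -0.0, -0.006]
ft_force: [0.8, 0.8, 0.9]
grip_width: 0.996
grasp_force: 0.0
```

>>> arm_command(plan=[{"dp": [0,0,0],"spin": 0},{"dp": [0,0,0],"spin": 0},{"dp": [0,0,0],"spin": 0},{"dp": [0,0,0],"spin": 0},{"dp": [0,0,0],"spin": 0}])

```text
clock: 30.35
position: [0.6535, 0.0424, 0.5368]
ee_rot: [0.724, 0.69, -0.0, -0.006]
ft_force: [0.2, -0.3, 0.1]
grip_width: 1.001
grasp_force: 0.0
```

Run:
```python
from h import *
a,_=cam('scene');
for i in range(5): b,_=cam('scene')
d=cv2.absdiff(a,b).max(2)[130:260,150:340];print('moving px',(d>40).sum())
print(manip.hand_in())
```

```text
moving px 0
the job is handed in; nothing more can be done
None
```

The large pattern hangs in the right notch and the small one in the left, both let go and at rest with the bar within about 0.01 rad of level by camera; I handed the job in at about 31 s, and no verdict came back.

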